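Stack the three-tier spice carrier on its keyed stand

ROBOT

A 6-joint arm with a two-finger parallel gripper is mounted at the origin on the work surface. World frame = base frame: x ahead of the robot, y to its left, z up, the work surface at z = 0. Lengths are in m, angles in rad, forces in N, time in s.
With the tool pointing down it reaches from about 0.35 to 1 m from the base axis. Payload 7.1 kg.
Tool frame: the origin (TCP) lies midway between the tips of the shut fingers; the grasp point (between the pads) lies 19 mm behind it; z points along the fingers, y is the line along which they close (so a half turn about z gives the same grasp; the last joint's range is limited). The gripper opens to 85 mm and grips with 20 to 120 N. Pads are 22 mm wide; open, the fingers measure 114 mm over their backs; the gripper's body (76 mm by 85 mm) begins 54 mm behind the grasp point. The pads swing forward as they close: fully open they stand 13 mm farther back than shut.
Start: joints at [-1.155, 0.423, 1.63, -0, 1.089, -0.019], TCP at [0.263, -0.567, 0.231] pointing down, gripper open.
Joint ranges: [-3, 3], [-0.9, 2.11], [0.09, 2.58], [-1.31, 4.45], [0.11, 2.69], [-2.54, 2.54]. Speed limits (rad/s): [2.39, 2.39, 3.01, 3.14, 3.14, 3.14].

INTERFACE

Orientations are given as a unit quaternion [w, x, y, z].
In Python, from rig import ctrl gives the robot as it stands. The module is installed in compiled form; this text tells all that it offers.
- The arm moves only by the tool apply_moves, never from a script. Its argument "steps" is a list of rows, each a list of 5 numbers: the opening, from -1 (shut) to 1 (fully open), then the shift along the tool's x, y, z in m, then the turn about the tool's z in rad. In form: [[hand, dx, dy, dz, turn], ...]. A call has exactly 5 rows; each row is the pose to reach, as a shift and turn from the pose commanded when the call began, along the tool's axes at that moment; what a row does not reach only later rows make up. A row lasts 1/8 s, in which the tool goes at most 62.5 mm and 10.7 degrees, less where a joint would pass 70% of its speed; a pose out of reach is approached as far as the arm can. A call with a gripper value outside its range is refused whole. The fingers move at their own pace and stop on an object; "squeeze" is the grip in N (left out, the last holds). Time passes only in rows, so rows that repeat a pose let the fingers close, or fill a call up. It gives the time, the measured TCP pose, the force, the opening and the grip force at its end, in the units of the state.
- ctrl.get_state(): the state, without advancing time (a new reading comes with each control period).
- ctrl.capture(name): name is "scene" or "top" or "wrist"; returns a dict with "pixels" (384x512x3 uint8, red, green, blue), "K" (3x3 intrinsics, pixels), "R" (3x3) and "t" (3): a world point X has camera coordinates R X + t; the wrist camera has in their place "hand_eye" (4x4, takes a point from camera to tool coordinates, whose origin is the TCP and whose axes are the flange's). Camera axes: x right, y down, z forward; pixel columns grow to the right and rows downward; lengths in m; the calibration is good to about 2 mm. The wrist camera is an equidistant fisheye: a pixel r from the principal point sees the ray r / f radians off the axis. A picture is of the moment at which its call begins: read the wrist's pose just before it. There is no depth.
- ctrl.close_job(): hands the job in; it is judged then, once.
The state is a dict: "clock": time; "joint_positions": joint angles; "dq": joint speeds; "joint_torque": joint torques, N m; "ee_pos": TCP position; "ee_rot": TCP orientation; "contact_force": force on the tool from outside, world axes, zero at the start; "ft_torque": the same for the moment, N m; "width": finger opening in m; "gripper_force": force on a finger pad.
Only numpy, scipy, OpenCV 4.12 (cv2) and the standard library are available. Lean on these libraries where they do the work, as an engineer would, in place of code of your own. Each camera call takes 0.05 s, during which the arm holds its last target. There are 200 camera calls.

TASK

Put the spice carrier together on its black stand: first the green tier, turned so that its D-shaped hole drops fully over the stand's flatted stub (ear and pointer the same way), then the yellow tier on it, then the blue tier, and last the lid, each nested fully home on the one below. Leave the spare red tier and the other kitchen things where they are.

Things in the scene. Friction and masses are not known exactly. Their poses are not given: they have to be found in the camera images.
- stand: Fixed black disc, 80 mm wide, 12 mm high. A steel D-stub rises from its centre to 28 mm: 24 mm round with one flat 5.5 mm from the axis on the +x side, top 6 mm tapered to 3/4 width. A tongue with a white line (8 mm high, 16 mm wide) points along +x to 59 mm from the axis: the side of the flat. Origin: centre of underside, on the shelf; x towards flat and tongue, z up.
- green_tier: Round steel open tier, straight sides, green band and floor; outer diameter 62, inner 56, height 40 mm. D-hole in the 8 mm floor: 28 mm round, flat 7.5 mm from the axis on the +x side (2 mm play on the stub). Green ear at +x, 28-34 mm up, reaches 45 mm out: do not grip there. Home: origin 12 mm above the stand's, x along the stand's x. 130 g. Origin: centre of underside; x to flat and ear, z up.
- yellow_tier: Round steel open tier, yellow band and yellow inner floor. Outer diameter 62 mm, height 40 mm, inner diameter 56 mm, floor 8 mm above the underside. Its lowest 6 mm is a foot 51-52 mm wide that drops into the mouth of the tier below (2 mm play) until the shoulder rests on its rim: origin then 34 mm above that tier's. Yaw does not matter. About 120 g. Origin: centre of underside, z up.
- blue_tier: Round steel open tier, blue band and blue inner floor. Outer diameter 62 mm, height 40 mm, inner diameter 56 mm, floor 8 mm above the underside. Its lowest 6 mm is a foot 51-52 mm wide that drops into the mouth of the tier below (2 mm play) until the shoulder rests on its rim: origin then 34 mm above that tier's. Yaw does not matter. About 120 g. Origin: centre of underside, z up.
- red_tier: Spare tier, not part of this stack: Leave it where it is. Red band and inner floor, otherwise of the same shape and size as the yellow and blue ones (62 mm wide, 40 mm high). Origin: centre of the underside.
- lid: Steel lid standing on its foot: foot 51-52 mm wide, 6 mm high; disc 62 mm wide, top 10.5 mm above the underside; black upright knob in the middle, 16 mm diameter, from 10.5 to 34 mm height: grip it there. Home: foot in the blue tier's mouth (2 mm play), origin 34 mm above that tier's. About 90 g. Yaw does not matter. Origin: centre of underside, z up.
- jar: Small amber glass spice jar with white cap, 44 mm wide, 60 mm high, upright. Leave it where it is. Origin: centre of the underside.
- tumbler: Steel tumbler, 68 mm wide at the rim, 70 mm high, upright. Leave it where it is. Origin: centre of the underside.
- brush: Small silicone brush lying flat, grey handle, terracotta head, 138 mm long, 28 mm wide, 12 mm high. Leave it where it is. Origin: underside near the middle, x towards the head.
- opener: Red plastic lid-opener lying flat, 125 mm long, 44 mm wide, 12 mm high. Leave it where it is. Origin: underside, x towards the round end.

How it is judged:
By the outcome, as a careful person would: the job done as asked, in the order asked, and still so for the second after the job is handed in, with the robot touching nothing.
It also fails if it takes over 122 s, if anything falls off the work surface, if the arm or the gripper's body presses on something with over 40 N, if the wrist force passes 120 N, or if a joint passes its speed limit or range.

## Working session

There is one attempt and no reset: what is moved stays moved. The work goes in short steps, Python scripts to look and compute and a tool call to move; the robot and the scene stay as the last step left them, time stands still between calls to the robot, and variables do not carry over. Pictures are saved under pics/ and viewed, at most 14 in all, crops included, and the job is handed in when it is done.

Besides the shell and the picture viewer there is one more tool, called after ">>>" as name(argument=value, ...) on one line, values as JSON. apply_moves: Moves the arm, as the interface text tells. Its arguments: {"type":"object","properties":{"steps":{"type":"array","items":{"type":"array","items":{"type":"number"}}},"squeeze":{"type":"number"}},"required":["steps"]}

```bash
ls; mkdir -p pics
python3 - <<'E'
from rig import ctrl
import cv2,numpy as np
s=ctrl.get_state(); print({k:np.round(v,3).tolist() for k,v in s.items()})
for n in ["scene","top","wrist"]:
    c=ctrl.capture(n); cv2.imwrite(f"pics/{n}0.png",c["pixels"][...,::-1]); np.savez(f"{n}0.npz",**c)
    print(n,{k:np.round(v,3).tolist() for k,v in c.items() if k!="pixels"})
E
```

```text
pics
{'clock': 0.0, 'joint_positions': [-1.155, 0.424, 1.631, 0.0, 1.089, -0.019], 'dq': [-0.0, 0.0, 0.0, -0.001, 0.001, 0.001], 'joint_torque': [0.0, -55.739, -28.174, 0.0, 0.007, -0.0], 'ee_pos': [0.263, -0.566, 0.231], 'ee_rot': [-0.001, 0.976, 0.216, -0.0], 'contact_force': [0.412, 0.719, -0.528], 'ft_torque': [0.009, -0.033, -0.019], 'gripper_force': 0.0, 'width': 0.086}
scene {'K': [[467.649, 0.0, 254.039], [0.0, 467.649, 196.38], [0.0, 0.0, 1.0]], 'R': [[-0.647, 0.762, 0.001], [0.612, 0.52, -0.596], [-0.455, -0.385, -0.803]], 't': [0.355, -0.333, 1.582]}
top {'K': [[400.879, 0.0, 256.549], [0.0, 400.879, 194.911], [0.0, 0.0, 1.0]], 'R': [[0.007, -1.0, 0.006], [-0.999, -0.007, -0.036], [0.036, -0.006, -0.999]], 't': [0.028, 0.552, 1.015]}
wrist {'K': [[297.319, 0.0, 259.53], [0.0, 297.319, 193.089], [0.0, 0.0, 1.0]], 'hand_eye': [[-0.0, -0.957, -0.291, 0.074], [1.0, -0.0, 0.001, 0.001], [-0.001, -0.291, 0.957, -0.143], [0.0, 0.0, 0.0, 1.0]]}
```

View pics/top0.png

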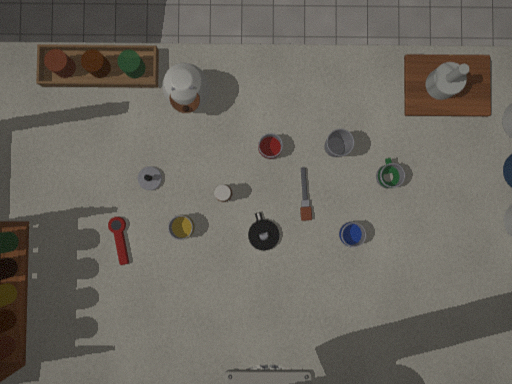

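View pics/scene0.png

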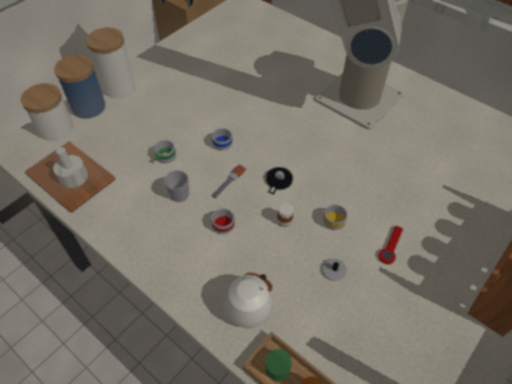

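The top view shows green at (390,176) with its ear up, blue at (352,234), the stand at (264,235) with its tongue up-left, yellow at (181,227), the lid at (150,178) and red at (270,146). The scene view shows the same layout. Next I take rough positions from both views.

```bash
cat > h.py <<'E'
import numpy as np, cv2
from scipy.spatial.transform import Rotation as Ro
def rot(q): return Ro.from_quat([q[1],q[2],q[3],q[0]]).as_matrix()
def rays(c,px,st=None):
    """origin, directions (world) of pixels px Nx2"""
    px=np.atleast_2d(px).astype(float); K=c["K"]
    x=(px[:,0]-K[0,2])/K[0,0]; y=(px[:,1]-K[1,2])/K[1,1]
    if "R" in c:
        d=np.c_[x,y,np.ones(len(x))]@c["R"]; o=-c["R"].T@c["t"]
    else:
        r=np.hypot(x,y)+1e-12; d=np.c_[x/r*np.sin(r),y/r*np.sin(r),np.cos(r)]
        H=c["hand_eye"]; T=rot(st["ee_rot"]); d=d@H[:3,:3].T@T.T; o=T@H[:3,3]+st["ee_pos"]
    return o,d/np.linalg.norm(d,axis=1)[:,None]
def plane(c,px,z,st=None):
    o,d=rays(c,px,st); return o+d*((z-o[2])/d[:,2])[:,None]
def proj(c,X,st=None):
    X=np.atleast_2d(X)
    if "R" in c: p=X@c["R"].T+c["t"]; uv=p[:,:2]/p[:,2:]
    else:
        H=c["hand_eye"]; T=rot(st["ee_rot"]); p=((X-st["ee_pos"])@T-H[:3,3])@H[:3,:3]
        r=np.hypot(p[:,0],p[:,1]); uv=p[:,:2]/r[:,None]*np.arctan2(r,p[:,2])[:,None]
    return uv*c["K"][0,0]+c["K"][:2,2]
def tri(o1,d1,o2,d2):
    A=np.c_[d1,-d2]; s=np.linalg.lstsq(A,o2-o1,rcond=None)[0]
    p,q=o1+s[0]*d1,o2+s[1]*d2; return (p+q)/2,np.linalg.norm(p-q)
def hsv(c): return cv2.cvtColor(c["pixels"],cv2.COLOR_RGB2HSV)
RNG=dict(green=(45,90,70,40),yellow=(20,34,90,60),blue=(105,130,100,40))
def mask(c,n):
    lo,hi,s,v=RNG[n]; return cv2.inRange(hsv(c),(lo,s,v),(hi,255,255))
def blobs(m,amin=30):
    n,l,s,ce=cv2.connectedComponentsWithStats(m); return [(s[i],ce[i]) for i in range(1,n) if s[i,4]>=amin]
def load(f): return dict(np.load(f))
E
python3 - <<'E'
from h import *
for v in ["top","scene"]:
    c=load(v+"0.npz")
    for n in RNG:
        for s,ce in blobs(mask(c,n),25):
            print(v,n,s.tolist(),ce.round(1).tolist(),plane(c,ce,.015).round(3)[0].tolist())
c=load("top0.npz")
for n,p,z in [("stand",(264,235),.012),("lid",(150,178),.0105),("tongue",(258,216),.008)]: print(n,plane(c,p,z).round(3))
E
```

```text
top green [118, 50, 27, 28, 526] [130.5, 63.1] [0.888, 0.358, 0.015]
top green [386, 158, 6, 6, 27] [388.1, 160.6] [0.641, -0.304, 0.015]
top green [382, 166, 17, 20, 187] [391.4, 175.0] [0.604, -0.312, 0.015]
top green [378, 168, 8, 19, 34] [379.8, 177.4] [0.598, -0.282, 0.015]
top green [0, 232, 18, 21, 172] [7.8, 241.3] [0.429, 0.659, 0.015]
top yellow [172, 217, 20, 21, 321] [181.2, 226.8] [0.469, 0.222, 0.015]
top yellow [0, 284, 17, 23, 285] [7.2, 293.8] [0.298, 0.657, 0.015]
top blue [504, 155, 8, 30, 98] [507.7, 169.9] [0.62, -0.61, 0.015]
top blue [343, 224, 19, 21, 293] [351.9, 234.0] [0.453, -0.211, 0.015]
scene green [159, 148, 11, 6, 40] [164.0, 150.1] [0.599, -0.316, 0.015]
scene green [155, 153, 19, 7, 49] [162.9, 156.8] [0.619, -0.299, 0.015]
scene green [266, 349, 25, 32, 646] [278.0, 364.5] [0.875, 0.346, 0.015]
scene yellow [326, 212, 18, 10, 137] [334.7, 216.5] [0.465, 0.217, 0.015]
scene yellow [324, 218, 21, 10, 66] [333.2, 224.0] [0.487, 0.227, 0.015]
scene blue [64, 75, 30, 17, 110] [77.2, 84.2] [0.582, -0.765, 0.015]
scene blue [216, 136, 12, 6, 56] [221.4, 138.3] [0.45, -0.217, 0.015]
scene blue [214, 141, 17, 6, 44] [222.3, 144.3] [0.467, -0.198, 0.015]
stand [[0.449 0.012 0.012]]
lid [[0.593 0.305 0.01 ]]
tongue [[0.497 0.028 0.008]]
```

Run:
```python
from h import *
c=load("top0.npz"); p=c["pixels"][...,::-1]
def cr(x,y,r=28): return cv2.resize(p[y-r:y+r,x-r:x+r],(260,260),interpolation=cv2.INTER_CUBIC)
im=np.vstack([np.hstack([cr(390,176),cr(352,234),cr(264,230)]),np.hstack([cr(181,227),cr(150,178),cr(270,146)])])
cv2.imwrite("pics/crops.png",cv2.convertScaleAbs(im,alpha=1.6))
```

```text
(no output)
```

View pics/crops.png

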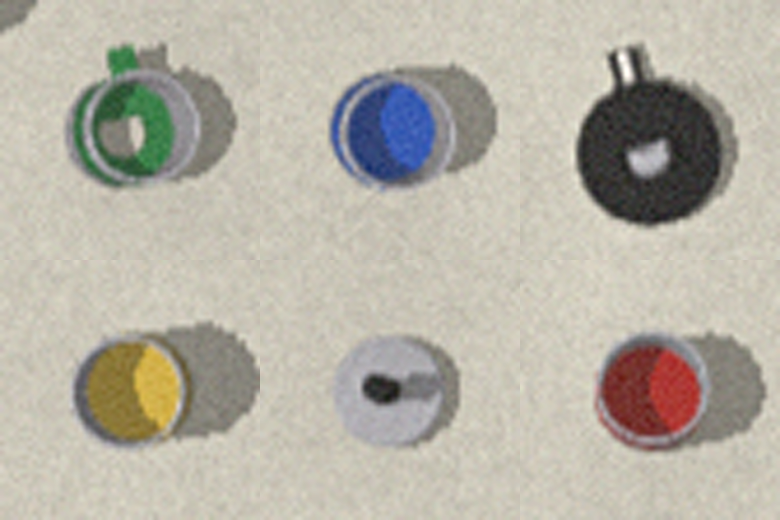

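The crops show the green ear pointing up and slightly left (120,60), and the stand's tongue up-left (625,65). I go over the green tier for a close look.

>>> apply_moves(steps=[[1,0.058,-0.012,0.004,0],[1,0.116,-0.025,0.008,0],[1,0.174,-0.038,0.012,0],[1,0.232,-0.05,0.016,0],[1,0.29,-0.063,0.02,0]], squeeze=30)

```text
clock: 0.78
ee_pos: [0.5011, -0.3862, 0.211]
ee_rot: [-0.0, 0.976, 0.216, -0.0]
contact_force: [1.1, -0.6, -0.5]
width: 0.0852
gripper_force: 0.0
```

>>> apply_moves(steps=[[1,0.058,-0.012,0,0.06],[1,0.09,-0.02,0,0.12],[1,0.124,-0.027,0,0.186],[1,0.124,-0.027,0,0.186],[1,0.124,-0.027,0,0.186]])

```text
clock: 1.4
ee_pos: [0.6003, -0.3108, 0.2109]
ee_rot: [-0.0, 0.992, 0.125, -0.001]
contact_force: [0.1, -0.7, -0.7]
width: 0.0852
gripper_force: 0.0
```

```bash
cat > snap.py <<'E'
import sys; from rig import ctrl; from h import *
s=ctrl.get_state(); c=ctrl.capture("wrist"); n=sys.argv[1]
np.savez(f"{n}.npz",**c,ee_pos=s["ee_pos"],ee_rot=s["ee_rot"]); cv2.imwrite(f"pics/{n}.png",c["pixels"][...,::-1])
R=rot(s["ee_rot"]); print(s["clock"],s["ee_pos"].round(4) if hasattr(s["ee_pos"],'round') else np.round(s["ee_pos"],4),"yaw",np.arctan2(R[1,0],R[0,0]).round(4),"zax",R[:,2].round(4),"F",np.round(s["contact_force"],1),"w",s["width"],s["gripper_force"])
E
python3 snap.py g1
```

```text
1.4 [ 0.6003 -0.3108  0.2109] yaw 0.2498 zax [-1.1e-03  2.0e-04 -1.0e+00] F [ 0.1 -0.7 -0.7] w 0.08520980294141228 0.0
```

View pics/g1.png

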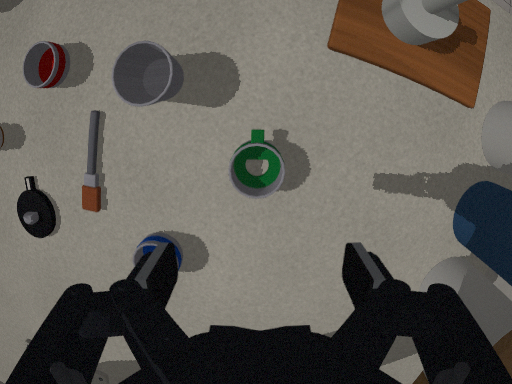

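The green tier is centred at (257,168) with its ear up at (258,134). The tumbler, brush, stand and blue tier are also in view. Now I measure it from the silhouette and the ear.

```bash
cat >> h.py <<'E'
from scipy.optimize import least_squares
def circ(P,r=None):
    """robust circle fit to Nx2 points -> x,y,r,rms"""
    f=(lambda p:np.hypot(P[:,0]-p[0],P[:,1]-p[1])-(p[2] if r is None else r))
    s=least_squares(f,[*np.median(P,0),r or .03],loss="soft_l1",f_scale=.0007).x
    return s[0],s[1],(s[2] if r is None else r),np.sqrt(np.mean(f(s)**2))
def steelmask(c,thr=8):
    p=cv2.GaussianBlur(c["pixels"],(3,3),0).astype(int); return ((p[...,0]-p[...,2])<thr).astype(np.uint8)*255
E
python3 - <<'E'
from h import *
c=load("g1.npz"); p=c["pixels"].astype(int)
print("TCP px",proj(c,[0.6003,-.3108,.21],c), "nadir", c["hand_eye"][:3,3])
print("row168", [tuple(p[168,x]) for x in range(218,300,4)])
m=mask(c,"green"); 
for s,ce in blobs(m,15): print(s,ce)
E
```

```text
TCP px [[258.02745449 247.03753121]] nadir [ 0.07431405  0.00063809 -0.14286395]
row168 [(np.int64(136), np.int64(130), np.int64(121)), (np.int64(131), np.int64(129), np.int64(120)), (np.int64(136), np.int64(131), np.int64(122)), (np.int64(109), np.int64(105), np.int64(108)), (np.int64(22), np.int64(54), np.int64(31)), (np.int64(14), np.int64(56), np.int64(23)), (np.int64(5), np.int64(54), np.int64(23)), (np.int64(75), np.int64(79), np.int64(69)), (np.int64(85), np.int64(82), np.int64(77)), (np.int64(88), np.int64(84), np.int64(81)), (np.int64(81), np.int64(81), np.int64(76)), (np.int64(120), np.int64(115), np.int64(108)), (np.int64(134), np.int64(128), np.int64(120)), (np.int64(5), np.int64(84), np.int64(34)), (np.int64(15), np.int64(86), np.int64(40)), (np.int64(18), np.int64(88), np.int64(38)), (np.int64(117), np.int64(116), np.int64(122)), (np.int64(85), np.int64(86), np.int64(78)), (np.int64(86), np.int64(85), np.int64(79)), (np.int64(87), np.int64(83), np.int64(77)), (np.int64(87), np.int64(83), np.int64(79))]
[235 130  45  24 228] [257.1754386  138.49122807]
[ 233  146   48   43 1237] [256.53112369 166.60953921]
```

```bash
cat >> h.py <<'E'
def tier(c,uv,z,st=None,col=None,rad=45,r=.031,thr=4):
    """outer rim circle of a steel tier near pixel uv at height z: uses silhouette points on the side where the top overhangs (away from camera nadir)"""
    m=steelmask(c,thr)
    if col: m|=mask(c,col)
    k=np.zeros_like(m); cv2.circle(k,tuple(int(v) for v in uv),rad,255,-1); m&=k
    m=cv2.morphologyEx(cv2.morphologyEx(m,cv2.MORPH_CLOSE,np.ones((3,3))),cv2.MORPH_OPEN,np.ones((5,5)))
    cs=cv2.findContours(m,cv2.RETR_EXTERNAL,cv2.CHAIN_APPROX_NONE)[0]; q=max(cs,key=cv2.contourArea)[:,0]
    P=plane(c,q,z,st)[:,:2]; o,_=rays(c,[uv],st); cen=P.mean(0)
    for _ in range(4):
        n=cen-o[:2]; n/=np.linalg.norm(n); sel=P[(P-cen)@n>-.004]
        x,y,rr,e=circ(sel,r); cen=np.array([x,y])
    return cen,circ(sel)[2],e,len(sel),m
E
python3 - <<'E'
from h import *
c=load("g1.npz")
for z in (.03,.04,.05):
    cen,rf,e,n,m=tier(c,(257,168),z,c,"green"); print(z,cen.round(4),rf.round(4),e.round(4),n)
cv2.imwrite("pics/m.png",m)
g=mask(c,"green"); b=[ce for s,ce in blobs(g,100)]
cen=tier(c,(257,168),.04,c,"green")[0]
# ear: green pixels outside radius .033 at z=.034
ys,xs=np.nonzero(g); P=plane(c,np.c_[xs,ys],.034,c)[:,:2]; d=P-cen; r=np.hypot(*d.T); e=P[(r>.034)&(r<.05)]
print("ear",len(e),e.mean(0),np.arctan2(*(e.mean(0)-cen)[::-1]), "rmax",r[r<.055].max())
# hole, seen at floor top z=.008
inner=np.zeros_like(g); cs=cv2.findContours(g,cv2.RETR_CCOMP,cv2.CHAIN_APPROX_NONE); 
for q,h in zip(cs[0],cs[1][0]):
    if h[3]>=0 and cv2.contourArea(q)>50:
        Q=plane(c,q[:,0],.008,c)[:,:2]; mo=Q.mean(0); print("hole",cv2.contourArea(q),mo,(Q-mo).min(0),(Q-mo).max(0)); hull=cv2.minAreaRect(Q.astype(np.float32)*1000); print(hull)
E
```

```text
0.03 [ 0.601 -0.308] 0.031 0.0004 85
0.04 [ 0.6044 -0.3073] 0.0301 0.0006 87
0.05 [ 0.6078 -0.3066] 0.0292 0.0011 90
ear 113 [ 0.64175848 -0.29840108] 0.233101020818415 rmax 0.04315960359022087
hole 349.0 [ 0.60225338 -0.30761632] [-0.01314076 -0.01437787] [0.01128287 0.01523104]
((600.7545166015625, -307.95025634765625), (21.882823944091797, 29.64006233215332), 14.246625900268555)
```

>>> apply_moves(steps=[[1,0.002,-0.001,0.03,0.01],[1,0.004,-0.002,0.06,0.01],[1,0.004,-0.002,0.09,0.01],[1,0.004,-0.002,0.1,0.01],[1,0.004,-0.002,0.1,0.01]])

```text
clock: 2.08
ee_pos: [0.6036, -0.3084, 0.1111]
ee_rot: [-0.0, 0.993, 0.119, -0.0]
contact_force: [0.0, -0.5, -0.1]
width: 0.0853
gripper_force: 0.0
```

```bash
python3 snap.py g2
python3 - <<'E'
from h import *
c=load("g2.npz"); g=mask(c,"green")
uv=proj(c,[.6035,-.3075,.02],c)[0]; print(uv)
for z in (.03,.04,.05):
    cen,rf,e,n,m=tier(c,uv,z,c,"green",rad=62); print(z,cen.round(4),rf.round(4),e.round(4),n)
ys,xs=np.nonzero(g); P=plane(c,np.c_[xs,ys],.034,c)[:,:2]; d=P-[.6035,-.3075]; r=np.hypot(*d.T); e=P[(r>.035)&(r<.05)]
print("ear",len(e),e.mean(0),np.arctan2(*(e.mean(0)-[.6035,-.3075])[::-1]))
cs=cv2.findContours(g,cv2.RETR_CCOMP,cv2.CHAIN_APPROX_NONE)
for q,h in zip(cs[0],cs[1][0]):
    if h[3]>=0 and cv2.contourArea(q)>100:
        Q=plane(c,q[:,0],.008,c)[:,:2]; print("hole",cv2.minAreaRect(Q.astype(np.float32)*1000))
E
```

```text
2.075 [ 0.6036 -0.3084  0.1111] yaw 0.238 zax [-9.e-04  4.e-04 -1.e+00] F [ 0.  -0.5 -0.1] w 0.08528072264751999 0.0
[257.4455928  196.46001093]
0.03 [ 0.5991 -0.3082] 0.0315 0.0004 113
0.04 [ 0.6043 -0.3071] 0.0301 0.0006 117
0.05 [ 0.6093 -0.306 ] 0.0287 0.0014 123
ear 240 [ 0.64230832 -0.29835576] 0.23140492139346058
hole ((600.9634399414062, -308.0640563964844), (19.988632202148438, 28.566471099853516), 13.608773231506348)
```

View pics/g2.png

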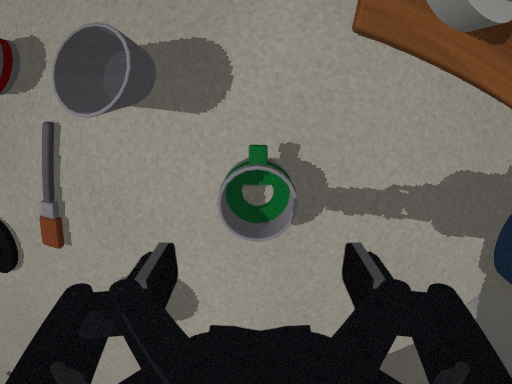

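The rim height is confirmed: both views agree at 40 mm. The green tier is at (0.604,-0.307) with ear yaw 0.235. This picture shows the fingers straddling it, with the tier at (258,200) and the tumbler clear at (95,70). I descend and grip.

>>> apply_moves(steps=[[1,0.001,-0.001,0.03,0],[1,0.001,-0.001,0.06,0],[1,0.001,-0.001,0.09,0],[1,0.001,-0.001,0.106,0],[1,0.001,-0.001,0.106,0]])

```text
clock: 2.75
ee_pos: [0.6048, -0.3067, 0.0052]
ee_rot: [-0.0, 0.993, 0.119, -0.0]
contact_force: [0.3, 0.2, 1.0]
width: 0.0854
gripper_force: 0.0
```

>>> apply_moves(steps=[[-0.2,0,0,0,0],[-0.2,0,0,0,0],[-0.2,0,0,0,0],[-0.2,0,0,0,0],[-0.2,0,0,0,0]], squeeze=30)

```text
clock: 3.38
ee_pos: [0.6061, -0.3072, 0.0071]
ee_rot: [0.001, 0.993, 0.119, 0.001]
contact_force: [-0.3, -0.2, 7.6]
width: 0.0612
gripper_force: 33.6
```

>>> apply_moves(steps=[[-0.2,0,0,-0.015,0],[-0.2,0,0,-0.04,0],[-0.2,0,0,-0.075,0],[-0.2,0,0,-0.11,0],[-0.2,0,0,-0.125,0]], squeeze=35)

```text
clock: 4.0
ee_pos: [0.606, -0.3072, 0.1333]
ee_rot: [0.001, 0.993, 0.119, 0.002]
contact_force: [0.1, -0.1, -1.1]
width: 0.061
gripper_force: 39.2
```

>>> apply_moves(steps=[[-0.2,-0.01,-0.03,0,0],[-0.2,-0.03,-0.07,0,0],[-0.2,-0.05,-0.115,0,0],[-0.2,-0.07,-0.16,0,0],[-0.2,-0.09,-0.2,0,0]])

```text
clock: 4.62
ee_pos: [0.4685, -0.1322, 0.13]
ee_rot: [-0.0, 0.993, 0.119, -0.0]
contact_force: [-0.5, 0.5, -1.5]
width: 0.0612
gripper_force: 39.2
```

>>> apply_moves(steps=[[-0.2,-0.02,-0.04,0,-0.02],[-0.2,-0.04,-0.08,0,-0.04],[-0.2,-0.06,-0.12,0,-0.07],[-0.2,-0.066,-0.14,0,-0.08],[-0.2,-0.066,-0.14,0,-0.08]])

```text
clock: 5.25
ee_pos: [0.3718, -0.0124, 0.1302]
ee_rot: [-0.0, 0.987, 0.16, -0.001]
contact_force: [0.6, -0.5, -1.1]
width: 0.0611
gripper_force: 39.2
```

```bash
python3 snap.py s1
```

```text
5.25 [ 0.3718 -0.0124  0.1302] yaw 0.3209 zax [-1.1e-03  1.0e-04 -1.0e+00] F [ 0.6 -0.5 -1.1] w 0.06111752617851317 39.21348296105862
```

View pics/s1.png

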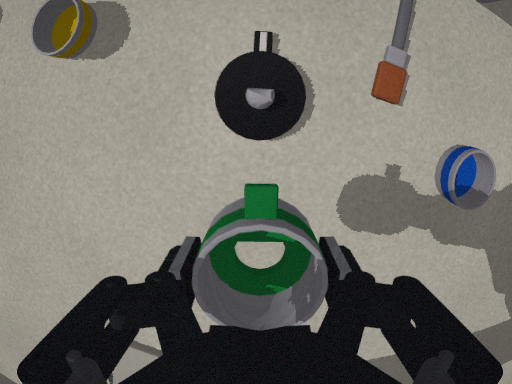

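The stand disc is at (260,96), its tongue at (263,40), and the held green tier's hole at (258,252) with its ear at (261,200). Everything is clear enough to measure both.

```bash
cat >> h.py <<'E'
def stand(c,uv,st,z=.012,rad=75):
    h=hsv(c); m=cv2.inRange(h,(0,0,0),(180,255,45)); k=np.zeros_like(m); cv2.circle(k,tuple(int(v) for v in uv),rad,255,-1); m&=k
    m=cv2.morphologyEx(m,cv2.MORPH_OPEN,np.ones((3,3)))
    q=max(cv2.findContours(m,cv2.RETR_EXTERNAL,cv2.CHAIN_APPROX_NONE)[0],key=cv2.contourArea)[:,0]
    P=plane(c,q,z,st)[:,:2]; x,y,r,e=circ(P); cen=np.array([x,y])
    sel=P[np.hypot(*(P-cen).T)<.043]; x,y,r,e=circ(sel); cen=np.array([x,y])
    # white line of the tongue, z=.008
    w=cv2.inRange(h,(0,0,110),(180,60,255))&k; ys,xs=np.nonzero(w); W=plane(c,np.c_[xs,ys],.008,st)[:,:2]
    T=plane(c,q,.008,st)[:,:2]; d=T-cen; T=T[np.hypot(*d.T)>.047]; tm=T.mean(0)-cen; ty=np.arctan2(tm[1],tm[0])
    d=W-cen; rr=np.hypot(*d.T); a=np.arctan2(d[:,1],d[:,0])-ty; s=(rr<.057)&(rr>.042)&(abs(a)<.12); wm=W[s].mean(0)-cen
    # stub: bright px inside disc
    o=plane(c,np.c_[xs,ys],.028,st)[:,:2]; s2=o[np.hypot(*(o-cen).T)<.02]
    return cen,r,e,ty,np.arctan2(wm[1],wm[0]),s.sum(),cv2.minAreaRect((s2*1000).astype(np.float32))
E
python3 - <<'E'
from h import *
c=load("s1.npz")
for z in (.002,.012,.022): print(z,stand(c,(260,90),c,z))
T=rot(c["ee_rot"]); E=c["ee_pos"]; g=mask(c,"green")
def tool(P): return (P-E)@T
q=cv2.findContours(g,cv2.RETR_CCOMP,cv2.CHAIN_APPROX_NONE)
for a,h in zip(q[0],q[1][0]):
    if h[3]>=0 and cv2.contourArea(a)>200:
        Q=tool(plane(c,a[:,0],.131,c))[:,:2]; print("hole",cv2.minAreaRect((Q*1000).astype(np.float32)), Q.min(0),Q.max(0))
ear=g.copy(); ear[212:]=0; ys,xs=np.nonzero(ear); s=abs(xs-261)<25; Q=tool(plane(c,np.c_[xs[s],ys[s]],.157,c))
print("ear",Q.mean(0),Q.min(0),Q.max(0))
# ear sides: line fit per row
for r in range(186,212,5):
    x=np.nonzero(g[r,235:285])[0]+235; print(r,x.min(),x.max(),tool(plane(c,[((x.min()+x.max())/2,r)],.157,c)).round(4))
t=load("top0.npz"); print(stand(t,(264,232),None,.012,rad=30))
E
```

```text
0.002 (array([0.4514654 , 0.01274605]), np.float64(0.04024865196617052), np.float64(0.0006001663698432416), np.float64(0.27026091314423634), np.float64(0.2686590993375388), np.int64(113), ((448.19183349609375, 12.953269958496094), (14.036722183227539, 20.283912658691406), 18.15031623840332))
0.012 (array([0.45118251, 0.01267086]), np.float64(0.03878732752781799), np.float64(0.0008405671820443107), np.float64(0.26909678154580097), np.float64(0.2686064860509071), np.int64(113), ((448.19183349609375, 12.953269958496094), (14.036722183227539, 20.283912658691406), 18.15031623840332))
0.022 (array([0.45091434, 0.01259947]), np.float64(0.037333967114680615), np.float64(0.0012109281292770138), np.float64(0.26905032488221037), np.float64(0.26833736823764415), np.int64(114), ((448.19183349609375, 12.953269958496094), (14.036722183227539, 20.283912658691406), 18.15031623840332))
hole ((-4.086420059204102, 0.3957481384277344), (17.9970645904541, 28.05914878845215), 2.356480360031128) [-0.01303209 -0.01346764] [0.00504584 0.01453637]
ear [ 0.03672906  0.0011649  -0.02680131] [ 0.03111532 -0.00862
[... 189 characters left out ...]
 0.0355  0.0012 -0.0268]]
206 244 277 [[ 0.0333  0.0012 -0.0268]]
211 235 284 [[ 0.0311  0.0008 -0.0268]]
(array([0.45052976, 0.01358454]), np.float64(0.037231471242553014), np.float64(0.0006637964023653582), np.float64(nan), np.float64(nan), np.int64(0), ((448.17236328125, 14.529437065124512), (9.469694137573242, 17.401350021362305), 18.763484954833984))h.py:61: RuntimeWarning: Mean of empty slice.
  T=plane(c,q,.008,st)[:,:2]; d=T-cen; T=T[np.hypot(*d.T)>.047]; tm=T.mean(0)-cen; ty=np.arctan2(tm[1],tm[0])
  ret = um.true_divide(
h.py:62: RuntimeWarning: Mean of empty slice.
  d=W-cen; rr=np.hypot(*d.T); a=np.arctan2(d[:,1],d[:,0])-ty; s=(rr<.057)&(rr>.042)&(abs(a)<.12); wm=W[s].mean(0)-cen
```

Run:
```python
from h import *
c=load("s1.npz"); s=load("scene0.npz")
h=hsv(s); m=cv2.inRange(h,(0,0,0),(180,255,50)); k=np.zeros_like(m); cv2.circle(k,(280,180),22,255,-1); m=cv2.morphologyEx(m&k,cv2.MORPH_OPEN,np.ones((3,3)))
q=max(cv2.findContours(m,0,1)[0],key=cv2.contourArea); el=cv2.fitEllipse(cv2.convexHull(q)); print(el)
pw=proj(c,[.4512,.0127,.012],c)[0]; o1,d1=rays(c,[pw],c)
for uv in (el[0],): o2,d2=rays(s,[uv]); print(tri(o1,d1[0],o2,d2[0]))
# held rim, look at colour rim fit
cs=load("s1.npz"); T=rot(c["ee_rot"]); E=c["ee_pos"]
uv=proj(c,E+T@np.array([-.0025,0,-.030]),c)[0]
g=mask(c,"green"); st=steelmask(c,4); dark=cv2.inRange(hsv(c),(0,0,0),(180,255,50)); a=(st&~dark)|g
kk=np.zeros_like(a); cv2.circle(kk,tuple(uv.astype(int)),72,255,-1); a=cv2.morphologyEx(a&kk,cv2.MORPH_OPEN,np.ones((3,3)))
q=max(cv2.findContours(a,0,1)[0],key=cv2.contourArea)[:,0]
P=(plane(c,q,.163,c)-E)@T; P=P[:,:2]; 
for sel in (P[(P[:,0]<-.005)&(P[:,0]>-.026)],): print("rim",circ(sel),circ(sel,.031))
```

```text
((278.6015625, 177.98985290527344), (20.939443588256836, 25.688053131103516), 91.7083969116211)
(array([0.45172128, 0.01230763, 0.0056233 ]), np.float64(0.0010919722911336483))
rim (np.float64(-0.002938542629153802), np.float64(0.0007244618387648806), np.float64(0.0302368620887902), np.float64(0.00018720271638375795)) (np.float64(-0.001517615503318473), np.float64(0.0007155056380788576), 0.031, np.float64(0.0003603799502916298))
```

>>> apply_moves(steps=[[-0.2,0.03,0,0.01,0.02],[-0.2,0.06,0,0.03,0.041],[-0.2,0.086,0.001,0.05,0.041],[-0.2,0.086,0.001,0.07,0.041],[-0.2,0.086,0.001,0.07,0.041]])

```text
clock: 5.92
ee_pos: [0.4545, 0.0121, 0.059]
ee_rot: [-0.0, 0.99, 0.138, -0.002]
contact_force: [0.0, -0.3, -2.1]
width: 0.0613
gripper_force: 39.2
```

```bash
python3 snap.py s2; python3 -c "
import cv2;p=cv2.imread('pics/s2.png')[170:340,150:370];cv2.imwrite('pics/s2c.png',cv2.convertScaleAbs(cv2.resize(p,(0,0),fx=3.2,fy=3.2,interpolation=2),alpha=1.5))"
```

```text
5.925 [0.4545 0.0121 0.059 ] yaw 0.277 zax [-3.1e-03 -1.0e-04 -1.0e+00] F [ 0.  -0.3 -2.1] w 0.061342293143891224 39.163745519472286
```

View pics/s2c.png

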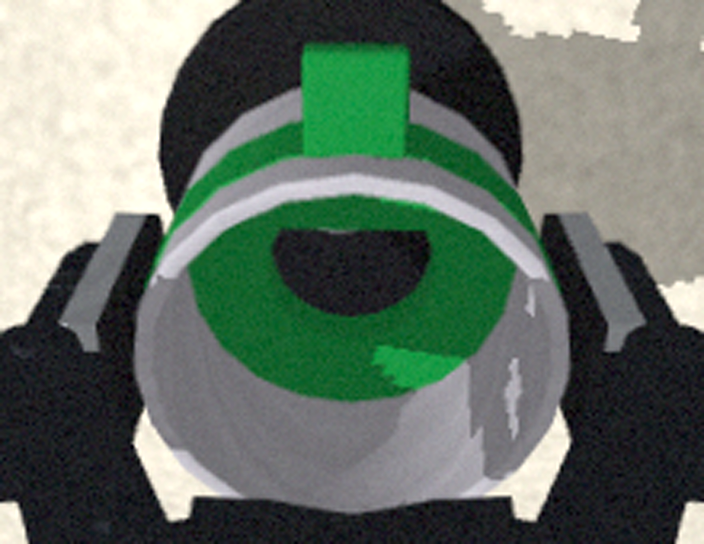

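Through the crop: disc centre column ≈341, tier centre ≈351 and ear ≈356, so the tier sits about 2 mm to the right. I let it settle and then correct.

>>> apply_moves(steps=[[-0.2,0,-0.001,0,0],[-0.2,0,-0.001,0,0],[-0.2,0,-0.001,0,0],[-0.2,0,-0.001,0,0],[-0.2,0,-0.001,0,0]])

```text
clock: 6.6
ee_pos: [0.4547, 0.0138, 0.0605]
ee_rot: [0.0, 0.99, 0.139, 0.0]
contact_force: [-0.3, 0.5, -2.3]
width: 0.0613
gripper_force: 39.2
```

```bash
python3 snap.py s3
python3 - <<'E'
from h import *
c=load("s3.npz"); T=rot(c["ee_rot"]); E=c["ee_pos"]
# disc far edge arc (in front of tier), fit r=.04 at z=.012
m=cv2.inRange(hsv(c),(0,0,0),(180,255,45)); k=np.zeros_like(m); k[110:225,170:350]=255
m=cv2.morphologyEx(m&k,cv2.MORPH_OPEN,np.ones((3,3)))
q=max(cv2.findContours(m,0,1)[0],key=cv2.contourArea)[:,0]
P=((plane(c,q,.012,c)-E)@T)[:,:2]; cen=np.array([-.002,0])
for _ in range(5):
    d=P-cen; r=np.hypot(*d.T); s=(abs(r-.04)<.003)&(abs(np.arctan2(d[:,1],d[:,0]))>.25)&(d[:,0]>.012); f=circ(P[s],.04); cen=np.array(f[:2])
print("stand in tool",f,s.sum())
d=P-cen; r=np.hypot(*d.T); t=P[(r>.045)&(d[:,0]>0)]
if len(t): print("tongue",t.mean(0)-cen,np.arctan2(*(t.mean(0)-cen)[::-1]))
zb=E[2]-.0071; g=mask(c,"green")
q=cv2.findContours(g,cv2.RETR_CCOMP,cv2.CHAIN_APPROX_NONE)
for a,h in zip(q[0],q[1][0]):
    if h[3]>=0 and cv2.contourArea(a)>200:
        Q=((plane(c,a[:,0],zb+.008,c)-E)@T)[:,:2]; print("hole",cv2.minAreaRect((Q*1000).astype(np.float32)), Q.min(0),Q.max(0))
ys,xs=np.nonzero(g[:,200:320]); Q=((plane(c,np.c_[xs+200,ys],zb+.034,c)-E)@T)[:,:2]; Q=Q[Q[:,0]>.032]; print("ear",Q.mean(0),Q.min(0),Q.max(0))
E
```

```text
6.6 [0.4547 0.0138 0.0605] yaw 0.2779 zax [ 2.e-04  0.e+00 -1.e+00] F [-0.3  0.5 -2.3] w 0.06133152518638767 39.17404816718772
stand in tool (np.float64(-0.0035508674214148003), np.float64(-5.626465027218913e-06), 0.04, np.float64(0.000730583554727994)) 100
tongue [0.05258572 0.00040277] 0.007659214399555153
hole ((-4.171126365661621, 0.7753810882568359), (17.454795837402344, 27.437196731567383), 0.0508660227060318) [-0.01290024 -0.01293981] [0.00455663 0.01449683]
ear [0.03755488 0.00111221] [ 0.03207786 -0.00818625] [0.04325841 0.00968535]
```

>>> apply_moves(steps=[[-0.2,-0.001,-0.0007,0.007,0],[-0.2,-0.001,-0.0007,0.014,0],[-0.2,-0.001,-0.0007,0.021,0],[-0.2,-0.001,-0.0007,0.026,0],[-0.2,-0.001,-0.0007,0.03,0]])

```text
clock: 7.28
ee_pos: [0.4534, 0.0141, 0.0298]
ee_rot: [-0.0, 0.99, 0.138, -0.0]
contact_force: [0.5, -1.2, -0.6]
width: 0.0611
gripper_force: 39.2
```

>>> apply_moves(steps=[[-0.2,0,0,0.003,0],[-0.2,0,0,0.006,0],[-0.2,0,0,0.009,0],[-0.2,0,0,0.0105,0],[-0.2,0,0,0.0105,0]])

```text
clock: 7.9
ee_pos: [0.4535, 0.0142, 0.0198]
ee_rot: [-0.0, 0.99, 0.138, -0.0]
contact_force: [-0.5, 1.6, -1.7]
width: 0.0613
gripper_force: 39.2
```

>>> apply_moves(steps=[[-0.2,0,0,0.0015,0],[-0.2,0,0,0.0015,0],[0.3,0,0,0.0005,0],[1,0,0,0.0005,0],[1,0,0,0.0005,0]])

```text
clock: 8.52
ee_pos: [0.4536, 0.0141, 0.0193]
ee_rot: [0.0, 0.99, 0.138, 0.0]
contact_force: [0.2, 1.4, -0.0]
width: 0.0856
gripper_force: 0.0
```

>>> apply_moves(steps=[[1,0,0,0,0],[1,0,0,-0.01,0],[1,0,0,-0.05,0],[1,0,0,-0.1,0],[1,-0.02,0,-0.15,0]])

```text
clock: 9.15
ee_pos: [0.4352, 0.0087, 0.1716]
ee_rot: [0.0, 0.99, 0.139, 0.001]
contact_force: [1.0, -0.4, -0.4]
width: 0.0855
gripper_force: 0.0
```

```bash
python3 snap.py k1; python3 -c "
import cv2;p=cv2.imread('pics/k1.png')[60:310,60:420];cv2.imwrite('pics/k1c.png',cv2.convertScaleAbs(cv2.resize(p,(0,0),fx=2.2,fy=2.2,interpolation=2),alpha=1.5))"
```

```text
9.15 [0.4352 0.0087 0.1716] yaw 0.2782 zax [ 0.0018  0.     -1.    ] F [ 1.  -0.4 -0.4] w 0.08554936126444333 0.0
```

View pics/k1c.png

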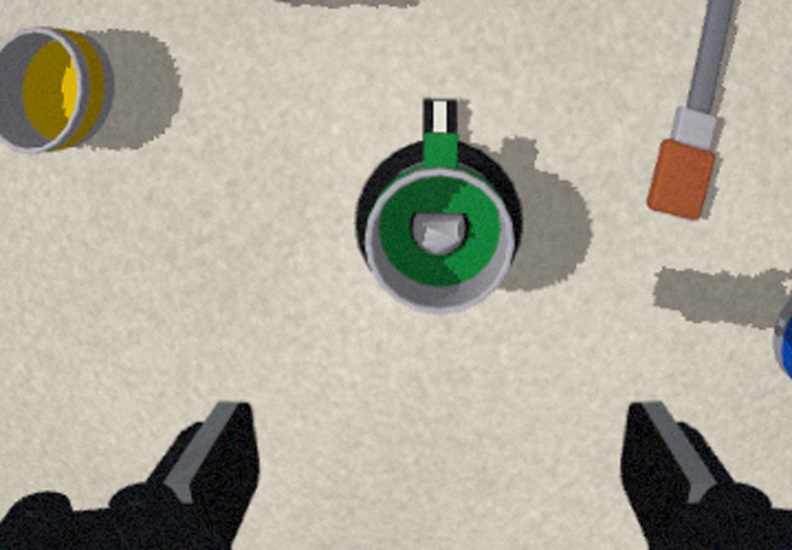

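The green tier is seated: the stub shows through the hole at (438,232), and the ear at (440,150) lines up with the tongue's white line (439,115). Now I measure its rim and the yellow tier.

```bash
cat > mv.py <<'E'
import sys; from h import *; from rig import ctrl
def plan(xy,z,yaw=None):
    s=ctrl.get_state(); R=rot(s["ee_rot"]); y0=np.arctan2(R[1,0],R[0,0]); d=np.array([*xy,z])-s["ee_pos"]; t=(R.T@d); print("MOVE",t.round(4),"turn",0 if yaw is None else round(y0-yaw,3))
E
python3 - <<'E'
from mv import *
c=load("k1.npz")
for z in (.042,.052,.062): print("green",z,*tier(c,(260,168),z,c,"green",rad=50)[:3])
for z in (.03,.04,.05): print("yellow",z,*tier(c,(80,102),z,c,"yellow",rad=42)[:4])
plan(tier(c,(80,102),.04,c,"yellow",rad=42)[0],.111)
E
```

```text
green 0.042 [0.44888443 0.01166372] 0.03317411272903869 0.0012223274956835264
green 0.052 [0.45230783 0.01276445] 0.0320949886260853 0.0007525957448698436
green 0.062 [0.45574389 0.01385463] 0.031028978721482924 0.0004819000408344092
yellow 0.03 [0.46890945 0.22602249] 0.030925150420957788 0.00037795811139409134 77
yellow 0.04 [0.47052445 0.21776655] 0.029789290381855685 0.000730448446122154 79
yellow 0.05 [0.47207586 0.20955878] 0.02868613966006626 0.0012831964747504468 81
MOVE [ 0.0917 -0.1917  0.0655] turn 0
```

>>> apply_moves(steps=[[1,0.024,-0.05,0,0],[1,0.048,-0.1,0.01,0],[1,0.072,-0.15,0.03,0],[1,0.092,-0.192,0.05,0],[1,0.092,-0.192,0.063,0]])

```text
clock: 9.82
ee_pos: [0.4705, 0.2213, 0.1061]
ee_rot: [-0.0, 0.99, 0.14, 0.001]
contact_force: [-0.5, -0.3, 1.0]
width: 0.0853
gripper_force: 0.0
```

>>> apply_moves(steps=[[1,0,0,0,0],[1,0,0,0,0],[1,0,0,0,0],[1,0,0,0,0],[1,0,0,0,0]])

```text
clock: 10.45
ee_pos: [0.4703, 0.2183, 0.1067]
ee_rot: [-0.0, 0.99, 0.138, 0.0]
contact_force: [1.0, -0.2, -0.6]
width: 0.0857
gripper_force: 0.0
```

```bash
python3 snap.py y1
python3 - <<'E'
from mv import *
c=load("y1.npz"); uv=proj(c,[.470,.218,.02],c)[0]; print(uv)
for z in (.03,.04,.05): print("yellow",z,*tier(c,uv,z,c,"yellow",rad=62)[:4])
plan(tier(c,uv,.04,c,"yellow",rad=62)[0],.005)
E
```

```text
10.45 [0.4703 0.2183 0.1067] yaw 0.2772 zax [ 5.e-04  2.e-04 -1.e+00] F [ 1.  -0.2 -0.6] w 0.08567788620681867 0.0
[258.69224329 198.81853201]
yellow 0.03 [0.46634608 0.21878906] 0.031661804494554975 0.00043493145439120175 116
yellow 0.04 [0.47147678 0.22009699] 0.030239037315696833 0.0004886310786955673 120
yellow 0.05 [0.47654646 0.22141725] 0.02880526392594323 0.0012742881703045237 126
MOVE [ 0.0016 -0.0013  0.1016] turn 0
```

>>> apply_moves(steps=[[1,0.0015,-0.0013,0.03,0],[1,0.0015,-0.0013,0.06,0],[1,0.0015,-0.0013,0.09,0],[1,0.0015,-0.0013,0.1,0],[1,0.0015,-0.0013,0.1,0]])

```text
clock: 11.12
ee_pos: [0.471, 0.2201, 0.0061]
ee_rot: [0.0, 0.99, 0.138, -0.0]
contact_force: [-0.9, 0.2, 0.1]
width: 0.0856
gripper_force: 0.0
```

>>> apply_moves(steps=[[-0.2,0,0,0,0],[-0.2,0,0,0,0],[-0.2,0,0,0,0],[-0.2,0,0,0,0],[-0.2,0,0,0,0]])

```text
clock: 11.75
ee_pos: [0.472, 0.2205, 0.0077]
ee_rot: [-0.0, 0.99, 0.138, 0.001]
contact_force: [-1.5, -0.7, 6.9]
width: 0.0619
gripper_force: 37.7
```

>>> apply_moves(steps=[[-0.2,0,0,-0.015,0],[-0.2,0,0,-0.04,0],[-0.2,0,0,-0.075,0],[-0.2,0,0,-0.11,0],[-0.2,0,0,-0.145,0]])

```text
clock: 12.38
ee_pos: [0.4711, 0.2202, 0.1536]
ee_rot: [-0.0, 0.99, 0.138, 0.0]
contact_force: [-0.6, -0.1, -2.7]
width: 0.0613
gripper_force: 38.9
```

Run:
```python
from mv import *
t=np.array([.0,.0]); c,s=np.cos(.277),np.sin(.277)
plan((.4523-.08*c,.0128-.08*s),.15,.277)
```

```text
MOVE [-0.1549  0.1942  0.0034] turn 0.001
```

>>> apply_moves(steps=[[-0.2,-0.015,0.02,0,0],[-0.2,-0.045,0.055,0,0],[-0.2,-0.08,0.1,0,0],[-0.2,-0.115,0.145,0,0],[-0.2,-0.145,0.18,0,0]])

```text
clock: 13.0
ee_pos: [0.3802, 0.0058, 0.1523]
ee_rot: [0.0, 0.99, 0.138, 0.001]
contact_force: [0.8, 0.1, -1.4]
width: 0.0616
gripper_force: 38.9
```

>>> apply_moves(steps=[[-0.2,-0.01,0.014,0.003,0],[-0.2,-0.01,0.014,0.003,0],[-0.2,-0.01,0.014,0.003,0],[-0.2,-0.01,0.014,0.003,0],[-0.2,-0.01,0.014,0.003,0]])

```text
clock: 13.62
ee_pos: [0.3756, -0.0083, 0.1484]
ee_rot: [-0.0, 0.99, 0.139, 0.0]
contact_force: [0.3, 0.0, -1.4]
width: 0.0614
gripper_force: 38.9
```

```bash
python3 snap.py y2; python3 -c "
import cv2;p=cv2.imread('pics/y2.png')[0:384,100:420];cv2.imwrite('pics/y2c.png',cv2.convertScaleAbs(cv2.resize(p,(0,0),fx=1.5,fy=1.5,interpolation=2),alpha=1.5))"
```

```text
13.625 [ 0.3756 -0.0083  0.1484] yaw 0.279 zax [ 1.e-04  0.e+00 -1.e+00] F [ 0.3  0.  -1.4] w 0.06135109408317617 38.90881438041106
```

View pics/y2c.png

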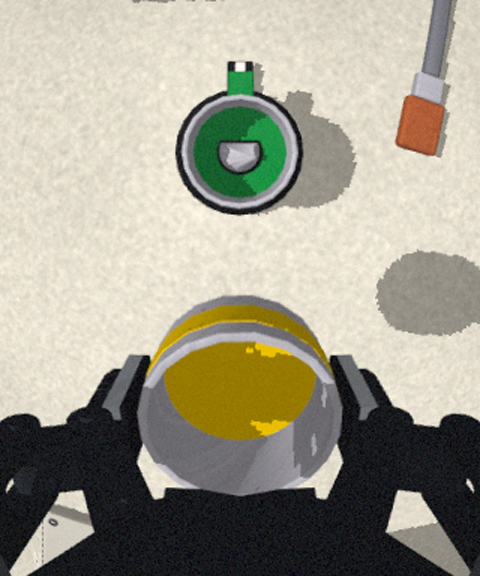

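The held yellow tier is at (240,400). The seated green rim is directly below the camera at (240,152), with its ear along the tongue. I measure both in the tool frame.

```bash
cat >> h.py <<'E'
def seated(c,xy,z,rin=.026,rout=.036):
    """bright steel rim (28-31 mm annulus) at height z near xy: returns tool-frame centre"""
    T=rot(c["ee_rot"]); E=c["ee_pos"]; uv=proj(c,[*xy,z],c)[0]; p=c["pixels"].astype(int)
    m=((p[...,0]-p[...,2]<4)&(p.max(2)>60)&(p.max(2)-p.min(2)<25))
    ys,xs=np.nonzero(m); P=((plane(c,np.c_[xs,ys],z,c)-E)@T)[:,:2]; cen=((np.array([*xy,z])-E)@T)[:2]
    for _ in range(6):
        r=np.hypot(*(P-cen).T); s=(r>rin)&(r<rout); x,y,rr,e=circ(P[s]); cen=np.array([x,y])
    return cen,rr,e,s.sum()
def held(c,zrim,col=None):
    T=rot(c["ee_rot"]); E=c["ee_pos"]; uv=proj(c,[*(E+T@np.array([-.002,0,0]))[:2],zrim],c)[0]
    a=steelmask(c,4)&~cv2.inRange(hsv(c),(0,0,0),(180,255,50))
    if col: a|=mask(c,col)
    kk=np.zeros_like(a); cv2.circle(kk,tuple(uv.astype(int)),72,255,-1); a=cv2.morphologyEx(a&kk,cv2.MORPH_OPEN,np.ones((3,3)))
    q=max(cv2.findContours(a,0,1)[0],key=cv2.contourArea)[:,0]; P=((plane(c,q,zrim,c)-E)@T)[:,:2]
    P=P[(P[:,0]<-.005)&(P[:,0]>-.026)]; return circ(P),circ(P,.031)
E
python3 - <<'E'
from h import *
c=load("y2.npz")
for z in (.042,.052,.062): print(z,seated(c,(.4523,.0128),z))
print(held(c,c["ee_pos"][2]-.0077+.04,"yellow"))
d=load("k1.npz"); T=rot(d["ee_rot"])
for z in (.042,.052,.062):
  for e in (c,d):
    r=seated(e,(.4523,.0128),z); T=rot(e["ee_rot"]); print(z,(T[:2,:2]@r[0]+e["ee_pos"][:2]).round(4),r[1].round(4))
E
```

```text
0.042 (array([0.07834403, 0.00070669]), np.float64(0.029225390868314122), np.float64(0.001815668676872101), np.int64(1599))
0.052 (array([0.0781841, 0.0006948]), np.float64(0.0285181828143587), np.float64(0.0014568264374781802), np.int64(1345))
0.062 (array([0.07806574, 0.00073751]), np.float64(0.02783559407605467), np.float64(0.001099300639320082), np.int64(1050))
((np.float64(-0.001403493661877085), np.float64(0.0007392730251279928), np.float64(0.03031910513070816), np.float64(0.00022442381007864781)), (np.float64(-0.0002197903972861624), np.float64(0.0007335748568947875), 0.031, np.float64(0.00034125252489947854)))
0.042 [0.4511 0.0126] 0.0292
0.042 [0.45   0.0122] 0.0295
0.052 [0.451  0.0125] 0.0285
0.052 [0.4517 0.0128] 0.0287
0.062 [0.4508 0.0125] 0.0278
0.062 [0.4535 0.0133] 0.0279
```

>>> apply_moves(steps=[[-0.2,0.025,0,0,0],[-0.2,0.055,0,0.01,0],[-0.2,0.079,0,0.03,0],[-0.2,0.079,0,0.06,0],[-0.2,0.079,0,0.08,0]])

```text
clock: 14.3
ee_pos: [0.4511, 0.0132, 0.067]
ee_rot: [-0.0, 0.99, 0.139, -0.001]
contact_force: [-0.5, -0.6, -1.3]
width: 0.0615
gripper_force: 38.9
```

>>> apply_moves(steps=[[-0.2,0,0,0,0],[-0.2,0,0,0,0],[-0.2,0,0,0.002,0],[-0.2,0,0,0.002,0],[-0.2,0,0,0.002,0]])

```text
clock: 14.92
ee_pos: [0.4515, 0.0128, 0.0667]
ee_rot: [0.0, 0.99, 0.138, 0.0]
contact_force: [-0.4, 1.0, -2.1]
width: 0.0616
gripper_force: 38.9
```

```bash
python3 snap.py y3
python3 - <<'E'
from h import *
c=load("y3.npz"); T=rot(c["ee_rot"]); print("green in tool",((np.array([.451,.0125,.052])-c["ee_pos"])@T).round(4)); print(held(c,c["ee_pos"][2]-.0077+.04,"yellow"))
E
```

```text
14.925 [0.4515 0.0128 0.0667] yaw 0.2778 zax [ 7.e-04  0.e+00 -1.e+00] F [-0.4  1.  -2.1] w 0.06155104522559674 38.92379717202857
green in tool [-0.0006  0.0001  0.0147]
((np.float64(-0.0013334557866164114), np.float64(0.0007268625905046834), np.float64(0.030337477504539863), np.float64(0.00021723923639748263)), (np.float64(-0.00018724720833319708), np.float64(0.0007188847975009801), 0.031, np.float64(0.0003292628550001354)))
```

>>> apply_moves(steps=[[-0.2,0,-0.0004,0.003,0],[-0.2,0,-0.0004,0.006,0],[-0.2,0,-0.0004,0.009,0],[-0.2,0,-0.0004,0.012,0],[-0.2,0,-0.0004,0.0135,0]])

```text
clock: 15.6
ee_pos: [0.4512, 0.0132, 0.0535]
ee_rot: [-0.0, 0.99, 0.138, -0.0]
contact_force: [-8.3, 1.0, 34.9]
width: 0.0615
gripper_force: 42.0
```

>>> apply_moves(steps=[[-0.2,0,0,0,0],[-0.2,0,0,0,0],[-0.2,0,0,0,0],[-0.2,0,0,0,0],[-0.2,0,0,0,0]])

```text
clock: 16.23
ee_pos: [0.4512, 0.0131, 0.0536]
ee_rot: [0.0, 0.99, 0.138, 0.0]
contact_force: [-4.2, -0.5, 15.5]
width: 0.0618
gripper_force: 40.5
```

>>> apply_moves(steps=[[-0.2,0,0,-0.0005,0],[0.3,0,0,-0.0005,0],[1,0,0,-0.0005,0],[1,0,0,-0.0005,0],[1,0,0,-0.0005,0]])

```text
clock: 16.85
ee_pos: [0.4512, 0.0132, 0.0532]
ee_rot: [-0.0, 0.99, 0.138, -0.0]
contact_force: [-0.4, 0.0, 0.9]
width: 0.0855
gripper_force: 0.0
```

>>> apply_moves(steps=[[1,0,0,-0.01,0],[1,0,0,-0.04,0],[1,-0.01,0,-0.08,0],[1,-0.04,0,-0.11,0],[1,-0.05,0,-0.12,0]])

```text
clock: 17.48
ee_pos: [0.4026, -0.0007, 0.175]
ee_rot: [0.0, 0.99, 0.138, 0.001]
contact_force: [0.2, -0.4, -0.9]
width: 0.0857
gripper_force: 0.0
```

```bash
python3 snap.py k2
python3 - <<'E'
from mv import *
c=load("k2.npz")
for z in (.076,.086,.096): r=seated(c,(.451,.0125),z); T=rot(c["ee_rot"]); print(z,(T[:2,:2]@r[0]+c["ee_pos"][:2]).round(4),r[1:])
p=c["pixels"][80:300,120:400,::-1]
from rig import ctrl
s=ctrl.capture("scene"); np.savez("scene1.npz",**s); q=s["pixels"][130:230,220:340,::-1]
a=cv2.resize(p,(560,440)); b=cv2.resize(q,(240,200),interpolation=2); b=np.vstack([b,np.zeros((240,240,3),np.uint8)]); cv2.imwrite("pics/k2c.png",cv2.convertScaleAbs(np.hstack([a,b]),alpha=1.5))
plan((.453,-.211),.12)
b=load("top0.npz"); print(tier(b,(352,234),.04,None,"blue",rad=18)[:3])
E
```

```text
17.475 [ 0.4026 -0.0007  0.175 ] yaw 0.2775 zax [ 2.4e-03 -1.0e-04 -1.0e+00] F [ 0.2 -0.4 -0.9] w 0.08565984274345594 0.0
0.076 [0.4491 0.0118] (np.float64(0.029416920372135075), np.float64(0.0016595522275136766), np.int64(1391))
0.086 [0.4497 0.012 ] (np.float64(0.0285284996194428), np.float64(0.0013025675457186503), np.int64(1211))
0.096 [0.4505 0.0122] (np.float64(0.027705994106907692), np.float64(0.0009547576691345495), np.int64(973))
MOVE [-0.0097  0.2159  0.0544] turn 0
(array([ 0.45523551, -0.20630564]), np.float64(0.029535535765629516), np.float64(0.0012499374963743932))
```

View pics/k2c.png

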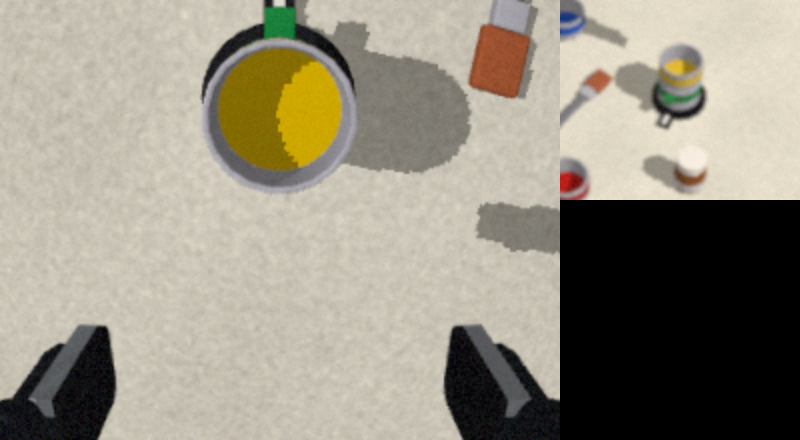

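Yellow sits level on green: rim at (280,115) over the disc, and the side view shows a straight stack. Next is blue.

>>> apply_moves(steps=[[1,0,0.05,0,0],[1,-0.003,0.1,0,0],[1,-0.006,0.15,0.02,0],[1,-0.008,0.2,0.045,0],[1,-0.008,0.213,0.065,0]])

```text
clock: 18.2
ee_pos: [0.455, -0.2103, 0.1062]
ee_rot: [0.0, 0.991, 0.137, 0.0]
contact_force: [0.0, 0.9, 0.3]
width: 0.0857
gripper_force: 0.0
```

>>> apply_moves(steps=[[1,0,0,0,0],[1,0,0,0,0],[1,0,0,0,0],[1,0,0,0,0],[1,0,0,0,0]])

```text
clock: 18.82
ee_pos: [0.4541, -0.2073, 0.1089]
ee_rot: [0.0, 0.99, 0.139, 0.0]
contact_force: [-0.1, 0.8, 0.2]
width: 0.0855
gripper_force: 0.0
```

```bash
python3 snap.py b1
python3 - <<'E'
from mv import *
c=load("b1.npz"); k=load("k2.npz"); uv=proj(c,[.4545,-.2085,.02],c)[0]; print(uv)
for z in (.03,.04,.05): print("blue",z,*tier(c,uv,z,c,"blue",rad=62)[:4])
print(*tier(k,proj(k,[.4545,-.2085,.02],k)[0],.04,k,"blue",rad=42)[:4])
plan(tier(c,uv,.04,c,"blue",rad=62)[0],.0065)
E
```

```text
18.825 [ 0.4541 -0.2073  0.1089] yaw 0.2784 zax [ 9.e-04 -4.e-04 -1.e+00] F [-0.1  0.8  0.2] w 0.08546335370739155 0.0
[259.91626641 197.51130244]
blue 0.03 [ 0.45090079 -0.21093722] 0.03160200844112821 0.0004136590165107843 115
blue 0.04 [ 0.45593024 -0.20935824] 0.03016311994252266 0.0005091862895187565 119
blue 0.05 [ 0.46088592 -0.20775185] 0.028766814667598208 0.0012768426310835685 125
[ 0.45496514 -0.20857001] 0.030134295711163318 0.0005996693210740474 70
MOVE [0.0012 0.0024 0.1023] turn 0
```

Two views agree at a 40 mm rim height. I descend, grip, lift and carry to the viewing spot.

>>> apply_moves(steps=[[1,0.001,0.0024,0.03,0],[1,0.001,0.0024,0.06,0],[1,0.001,0.0024,0.09,0],[1,0.001,0.0024,0.102,0],[1,0.001,0.0024,0.102,0]])

```text
clock: 19.5
ee_pos: [0.4552, -0.2094, 0.006]
ee_rot: [-0.0, 0.99, 0.138, -0.001]
contact_force: [0.0, 0.7, 0.6]
width: 0.0851
gripper_force: 0.0
```

>>> apply_moves(steps=[[-0.2,0,0,0,0],[-0.2,0,0,0,0],[-0.2,0,0,0,0],[-0.2,0,0,0,0],[-0.2,0,0,0,0]])

```text
clock: 20.12
ee_pos: [0.4562, -0.2099, 0.0077]
ee_rot: [0.001, 0.99, 0.138, 0.001]
contact_force: [-1.4, 1.1, 6.1]
width: 0.0617
gripper_force: 37.7
```

>>> apply_moves(steps=[[-0.2,0,0,-0.015,0],[-0.2,0,0,-0.05,0],[-0.2,0,0,-0.095,0],[-0.2,0,0,-0.14,0],[-0.2,0,0,-0.17,0]])

```text
clock: 20.75
ee_pos: [0.456, -0.2099, 0.1797]
ee_rot: [0.001, 0.99, 0.138, 0.001]
contact_force: [0.1, 0.2, -1.6]
width: 0.0616
gripper_force: 38.7
```

Run:
```python
from mv import *
c,s=np.cos(.278),np.sin(.278); plan((.4505-.08*c,.0125-.08*s),.178,.278)
```

```text
MOVE [-0.0243 -0.2154  0.0011] turn -0.0
```

>>> apply_moves(steps=[[-0.2,-0.002,-0.02,0,0],[-0.2,-0.006,-0.06,0,0],[-0.2,-0.012,-0.11,0,0],[-0.2,-0.018,-0.16,0,0],[-0.2,-0.022,-0.2,0,0]])

```text
clock: 21.38
ee_pos: [0.3766, -0.0213, 0.1755]
ee_rot: [-0.0, 0.99, 0.139, -0.001]
contact_force: [0.8, 0.8, -1.2]
width: 0.0615
gripper_force: 38.7
```

>>> apply_moves(steps=[[-0.2,-0.002,-0.012,0,0],[-0.2,-0.002,-0.015,0,0],[-0.2,-0.002,-0.015,0,0],[-0.2,-0.002,-0.015,0,0],[-0.2,-0.002,-0.015,0,0]])

```text
clock: 22.0
ee_pos: [0.3737, -0.01, 0.1763]
ee_rot: [0.0, 0.99, 0.138, -0.0]
contact_force: [1.0, 0.1, -1.2]
width: 0.0614
gripper_force: 38.8
```

```bash
python3 snap.py b2
python3 - <<'E'
from h import *
c=load("b2.npz"); T=rot(c["ee_rot"]); k=load("k2.npz")
for z in (.076,.086,.096): r=seated(c,(.4505,.0125),z); print(z,r,(T[:2,:2]@r[0]+c["ee_pos"][:2]).round(4))
print(held(c,c["ee_pos"][2]-.0077+.04,"blue"))
E
```

```text
22.0 [ 0.3737 -0.01    0.1763] yaw 0.2766 zax [-0. -0. -1.] F [ 1.   0.1 -1.2] w 0.06141291004797425 38.76707111718133
0.076 (array([ 0.07904715, -0.00015329]), np.float64(0.029114583760529757), np.float64(0.001680097546997948), np.int64(1574)) [0.4497 0.0118]
0.086 (array([ 0.07897314, -0.00016307]), np.float64(0.02836929637037648), np.float64(0.0013205411601718163), np.int64(1315)) [0.4496 0.0118]
0.096 (array([ 7.88020066e-02, -9.68707360e-05]), np.float64(0.02766795897468605), np.float64(0.0009482434126354391), np.int64(1002)) [0.4495 0.0116]
((np.float64(-0.001203687987822151), np.float64(0.0007627208358607829), np.float64(0.03020364490909468), np.float64(0.00024625389371015383)), (np.float64(0.00014901207584936963), np.float64(0.0007560253925968431), 0.031, np.float64(0.00038456735854597757)))
```

>>> apply_moves(steps=[[-0.2,0.025,0,0,0],[-0.2,0.055,-0.001,0.01,0],[-0.2,0.08,-0.001,0.03,0],[-0.2,0.08,-0.001,0.055,0],[-0.2,0.08,-0.001,0.074,0]])

```text
clock: 22.68
ee_pos: [0.4502, 0.0133, 0.1012]
ee_rot: [-0.0, 0.99, 0.138, -0.0]
contact_force: [-0.2, 0.1, -1.0]
width: 0.0614
gripper_force: 38.8
```

>>> apply_moves(steps=[[-0.2,0,0,0,0],[-0.2,0,0,0,0],[-0.2,0,0,0.002,0],[-0.2,0,0,0.002,0],[-0.2,0,0,0.002,0]])

```text
clock: 23.3
ee_pos: [0.4503, 0.0135, 0.1007]
ee_rot: [0.0, 0.99, 0.138, 0.0]
contact_force: [-0.5, 0.5, -1.0]
width: 0.0615
gripper_force: 38.8
```

```bash
python3 snap.py b3
python3 - <<'E'
from h import *
c=load("b3.npz"); T=rot(c["ee_rot"]); print("yellow in tool",((np.array([.4497,.0119,.086])-c["ee_pos"])@T).round(4)); print(held(c,c["ee_pos"][2]-.0077+.04,"blue"))
E
```

```text
23.3 [0.4503 0.0135 0.1007] yaw 0.2778 zax [ 7.e-04  0.e+00 -1.e+00] F [-0.5  0.5 -1. ] w 0.0615340912623861 38.776718359440565
yellow in tool [-0.001   0.0014  0.0147]
((np.float64(-0.0008975732033281879), np.float64(0.0007413652112362713), np.float64(0.03032562110512011), np.float64(0.00022620843729331767)), (np.float64(0.0002407361541624632), np.float64(0.0007368556238585268), 0.031, np.float64(0.0003338624177069865)))
```

>>> apply_moves(steps=[[-0.2,-0.0003,0.0006,0.003,0],[-0.2,-0.0003,0.0006,0.006,0],[-0.2,-0.0003,0.0006,0.009,0],[-0.2,-0.0003,0.0006,0.012,0],[-0.2,-0.0003,0.0006,0.013,0]])

```text
clock: 23.98
ee_pos: [0.45, 0.0128, 0.0876]
ee_rot: [0.0, 0.99, 0.138, -0.0]
contact_force: [-3.8, -0.4, 17.1]
width: 0.0617
gripper_force: 40.3
```

>>> apply_moves(steps=[[-0.2,0,0,0,0],[-0.2,0,0,0,0],[-0.2,0,0,0,0],[-0.2,0,0,0,0],[-0.2,0,0,0,0]])

```text
clock: 24.6
ee_pos: [0.4499, 0.0128, 0.0876]
ee_rot: [0.0, 0.99, 0.138, -0.0]
contact_force: [-2.4, 0.2, 6.4]
width: 0.0614
gripper_force: 39.5
```

>>> apply_moves(steps=[[-0.2,0,0,-0.0005,0],[0.3,0,0,-0.0005,0],[1,0,0,-0.0005,0],[1,0,0,-0.0005,0],[1,0,0,-0.0005,0]])

```text
clock: 25.22
ee_pos: [0.45, 0.0128, 0.0878]
ee_rot: [-0.0, 0.99, 0.138, 0.0]
contact_force: [-0.5, 0.6, 0.9]
width: 0.0856
gripper_force: 0.0
```

>>> apply_moves(steps=[[1,0,0,-0.01,0],[1,0,0,-0.04,0],[1,-0.01,0,-0.08,0],[1,-0.04,0,-0.11,0],[1,-0.05,0,-0.12,0]])

```text
clock: 25.85
ee_pos: [0.4014, -0.0011, 0.2096]
ee_rot: [0.0, 0.99, 0.138, 0.001]
contact_force: [0.6, 0.3, -0.2]
width: 0.0857
gripper_force: 0.0
```

```bash
python3 snap.py k3
python3 - <<'E'
from mv import *
c=load("k3.npz")
for z in (.11,.12,.13): r=seated(c,(.4497,.0118),z); T=rot(c["ee_rot"]); print(z,(T[:2,:2]@r[0]+c["ee_pos"][:2]).round(4),r[1:])
p=c["pixels"][60:300,120:400,::-1]
from rig import ctrl
s=ctrl.capture("scene"); q=s["pixels"][110:210,220:340,::-1]
a=cv2.resize(p,(513,440)); b=cv2.resize(q,(287,240),interpolation=2); b=np.vstack([b,np.zeros((200,287,3),np.uint8)]); cv2.imwrite("pics/k3c.png",cv2.convertScaleAbs(np.hstack([a,b]),alpha=1.5))
plan((.593-.01,.305),.16)
E
```

```text
25.85 [ 0.4014 -0.0011  0.2096] yaw 0.2775 zax [ 2.8e-03 -1.0e-04 -1.0e+00] F [ 0.6  0.3 -0.2] w 0.0857465725436675 0.0
0.11 [0.4484 0.0115] (np.float64(0.029328737326371576), np.float64(0.0016826163644754575), np.int64(1462))
0.12 [0.449  0.0117] (np.float64(0.028479272404032318), np.float64(0.0013311775562930945), np.int64(1265))
0.13 [0.4498 0.012 ] (np.float64(0.027713035950661255), np.float64(0.0009753804840979284), np.int64(997))
MOVE [ 0.2579 -0.2448  0.0493] turn 0
```

View pics/k3c.png

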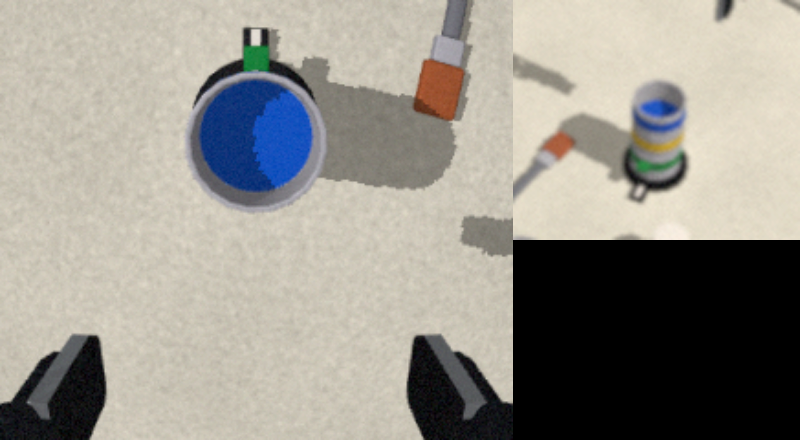

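Blue is seated and the stack is straight (blue rim at (257,140), side view at (658,130)). Now to the lid.

>>> apply_moves(steps=[[1,0.04,-0.038,0,0],[1,0.08,-0.076,0,0],[1,0.12,-0.114,0,0],[1,0.16,-0.152,0,0],[1,0.2,-0.19,0.01,0]])

```text
clock: 26.58
ee_pos: [0.5436, 0.239, 0.1967]
ee_rot: [-0.0, 0.99, 0.139, 0.0]
contact_force: [0.0, 0.2, 0.2]
width: 0.0853
gripper_force: 0.0
```

>>> apply_moves(steps=[[1,0.04,-0.038,0.02,0],[1,0.058,-0.055,0.04,0],[1,0.058,-0.055,0.04,0],[1,0.058,-0.055,0.04,0],[1,0.058,-0.055,0.04,0]])

```text
clock: 27.2
ee_pos: [0.5828, 0.3047, 0.1584]
ee_rot: [-0.0, 0.99, 0.138, 0.0]
contact_force: [0.2, 0.2, 0.1]
width: 0.0855
gripper_force: 0.0
```

```bash
python3 snap.py l1
python3 - <<'E'
from mv import *
c=load("l1.npz"); uv=proj(c,[.593,.305,.01],c)[0]; print(uv)
print("disc",*tier(c,uv,.0105,c,None,rad=55)[:4])
m=cv2.inRange(hsv(c),(0,0,0),(180,255,45)); k=np.zeros_like(m); cv2.circle(k,tuple(uv.astype(int)),40,255,-1)
for s,ce in blobs(m&k,20): print(s,ce,plane(c,ce,.034,c),plane(c,ce,.0105,c))
E
python3 -c "
import cv2;p=cv2.imread('pics/l1.png')[50:320,100:420];cv2.imwrite('pics/l1c.png',cv2.convertScaleAbs(cv2.resize(p,(0,0),fx=2.2,fy=2.2,interpolation=2),alpha=1.5))"
```

```text
27.2 [0.5828 0.3047 0.1584] yaw 0.277 zax [ 4.e-04  1.e-04 -1.e+00] F [0.2 0.2 0.1] w 0.085454112570141 0.0
[261.06223528 170.04039103]
disc [0.59553604 0.30571034] 0.030242174787911344 0.0004980917485145499 94
[253 163  17  20 271] [261.00369004 172.25092251] [[0.59603802 0.30607434 0.034     ]] [[0.5909053  0.30446638 0.0105    ]]
```

View pics/l1c.png

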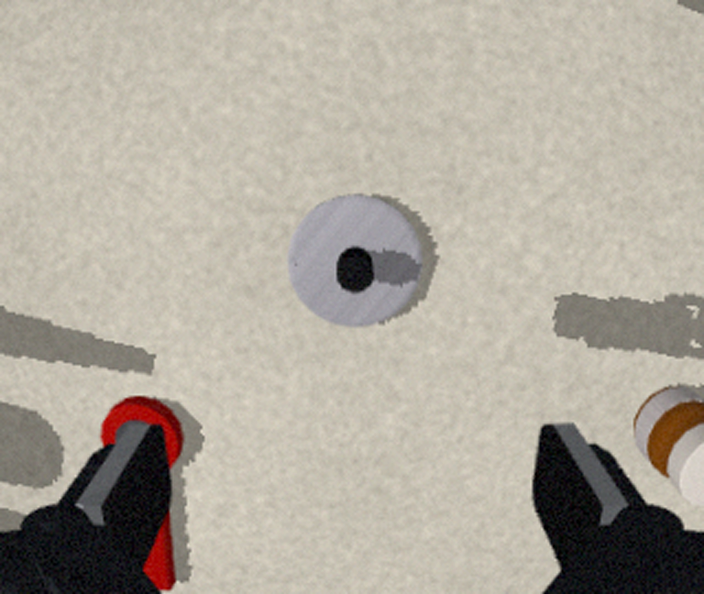

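The lid disc is at (355,260) with its knob at (355,270). The opener (140,440) and jar (670,440) are well clear. I take a closer second view from lower down.

>>> apply_moves(steps=[[1,0.006,0.001,0.025,0],[1,0.0115,0.0024,0.055,0],[1,0.0115,0.0024,0.068,0],[0.5,0.0115,0.0024,0.068,0],[0.5,0.0115,0.0024,0.068,0]])

```text
clock: 27.88
ee_pos: [0.5951, 0.3065, 0.0911]
ee_rot: [-0.0, 0.99, 0.138, 0.001]
contact_force: [-0.3, 0.0, 0.3]
width: 0.0636
gripper_force: 0.0
```

```bash
python3 snap.py l2
python3 - <<'E'
from mv import *
T2=[]
for f in ("l1","l2"):
    c=load(f+".npz"); uv=proj(c,[.5945,.3055,.01],c)[0]
    for z in (.0,.0105,.02): print(f,z,*tier(c,uv,z,c,None,rad=70 if f=="l2" else 50)[:3])
    m=cv2.inRange(hsv(c),(0,0,0),(180,255,45)); k=np.zeros_like(m); cv2.circle(k,tuple(uv.astype(int)),45,255,-1); m&=k
    s,ce=max(blobs(m,20),key=lambda b:b[0][4]); q=max(cv2.findContours(m,0,1)[0],key=cv2.contourArea)[:,0]
    # knob top edge: lowest image rows (away from nadir); base: top rows
    T=rot(c["ee_rot"]); P=((plane(c,q,.034,c)-c["ee_pos"])@T)[:,:2]; B=((plane(c,q,.0105,c)-c["ee_pos"])@T)[:,:2]
    top=P[:,0].min()+.008; base=B[:,0].max()-.008; y=(P[:,1].min()+P[:,1].max())/2
    print(s,"knob world top",T[:2,:2]@[top,y]+c["ee_pos"][:2],"base",T[:2,:2]@[base,y]+c["ee_pos"][:2])
plan((.5945,.3055),.014)
E
```

```text
27.875 [0.5951 0.3065 0.0911] yaw 0.2776 zax [ 1.5e-03  8.0e-04 -1.0e+00] F [-0.3  0.   0.3] w 0.06364044817915665 0.0
l1 0.0 [0.59207658 0.30461856] 0.031321708402422745 0.00034027246545704527
l1 0.0105 [0.59553604 0.30571034] 0.030242174787911344 0.0004980917485145499
l1 0.02 [0.59863307 0.30669299] 0.029274308193001114 0.0009900420227142341
[253 163  17  20 271] knob world top [0.59473707 0.30569817] base [0.59220421 0.30497818]
l2 0.0 [0.5905365  0.30440962] 0.03151143107271286 0.0003871349557147206
l2 0.0105 [0.59560088 0.30585452] 0.03009207216986619 0.0005527374128841959
l2 0.02 [0.6001533  0.30714627] 0.02883665803536615 0.0012312703914348067
[249 194  21  29 504] knob world top [0.59468934 0.30591229] base [0.5928224 0.3053802]
MOVE [-0.0011  0.0009  0.0772] turn 0
```

>>> apply_moves(steps=[[0.5,0,0.0008,0.025,0],[0.5,0,0.0008,0.05,0],[0.5,0,0.0008,0.07,0],[0.5,0,0.0008,0.0765,0],[0.5,0,0.0008,0.0765,0]])

```text
clock: 28.55
ee_pos: [0.5948, 0.3056, 0.0133]
ee_rot: [0.0, 0.99, 0.138, -0.0]
contact_force: [-0.8, -0.1, 0.2]
width: 0.064
gripper_force: 0.0
```

>>> apply_moves(steps=[[-1,0,0,0,0],[-1,0,0,0,0],[-1,0,0,0,0],[-1,0,0,0,0],[-1,0,0,0,0]], squeeze=35)

```text
clock: 29.18
ee_pos: [0.5952, 0.3057, 0.0141]
ee_rot: [-0.0, 0.99, 0.138, 0.0]
contact_force: [-0.5, -0.1, 5.5]
width: 0.0146
gripper_force: 34.2
```

>>> apply_moves(steps=[[-1,0,0,0,0],[-1,0,0,0,0],[-1,0,0,0,0],[-1,0,0,0,0],[-1,0,0,0,0]])

```text
clock: 29.8
ee_pos: [0.5952, 0.3058, 0.0141]
ee_rot: [-0.0, 0.99, 0.138, 0.0]
contact_force: [-1.5, 0.3, 5.8]
width: 0.0147
gripper_force: 34.2
```

>>> apply_moves(steps=[[-1,0,0,-0.015,0],[-1,0,0,-0.055,0],[-1,0,0,-0.105,0],[-1,0,0,-0.155,0],[-1,0,0,-0.2,0]])

```text
clock: 30.42
ee_pos: [0.5947, 0.3055, 0.216]
ee_rot: [-0.0, 0.99, 0.138, 0.0]
contact_force: [-0.4, -0.4, -1.1]
width: 0.0145
gripper_force: 34.2
```

Run:
```python
from mv import *
from rig import ctrl; print(ctrl.get_state()["ee_pos"],ctrl.get_state()["width"])
c,s=np.cos(.278),np.sin(.278); plan((.4495-.08*c,.0118-.08*s),.212,.278)
```

```text
[0.59466436 0.30551312 0.21598622] 0.014487495381709209
MOVE [-0.3001  0.2427  0.0036] turn -0.0
```

>>> apply_moves(steps=[[-1,-0.015,0.012,0,0],[-1,-0.05,0.04,0,0],[-1,-0.09,0.073,0,0],[-1,-0.13,0.105,0,0],[-1,-0.17,0.138,0,0]])

```text
clock: 31.05
ee_pos: [0.4679, 0.125, 0.2139]
ee_rot: [0.0, 0.99, 0.139, 0.0]
contact_force: [-0.2, -0.1, -0.7]
width: 0.0147
gripper_force: 34.2
```

>>> apply_moves(steps=[[-1,-0.04,0.032,0,0],[-1,-0.08,0.065,0,0],[-1,-0.11,0.089,0,0],[-1,-0.127,0.103,0,0],[-1,-0.13,0.105,0,0]])

```text
clock: 31.68
ee_pos: [0.3722, -0.0111, 0.2138]
ee_rot: [0.0, 0.991, 0.137, 0.0]
contact_force: [-0.3, -0.6, -0.7]
width: 0.0143
gripper_force: 34.2
```

>>> apply_moves(steps=[[-1,0,0,0,0],[-1,0,0,0,0],[-1,0,0,0,0],[-1,0,0,0,0],[-1,0,0,0,0]])

```text
clock: 32.3
ee_pos: [0.3729, -0.0103, 0.2132]
ee_rot: [-0.0, 0.99, 0.139, -0.0]
contact_force: [-0.0, -0.1, -0.8]
width: 0.0145
gripper_force: 34.2
```

```bash
python3 snap.py l3
python3 - <<'E'
from h import *
c=load("l3.npz"); T=rot(c["ee_rot"]); E=c["ee_pos"]
for z in (.11,.12,.13): r=seated(c,(.4495,.0118),z); print(z,r,(T[:2,:2]@r[0]+E[:2]).round(4))
# held lid: disc top plane at E.z-.0141+.0105
z=E[2]-.0036; a=steelmask(c,4)&~cv2.inRange(hsv(c),(0,0,0),(180,255,60)); uv=proj(c,[*E[:2],z],c)[0]; print(uv)
k=np.zeros_like(a); cv2.circle(k,tuple(uv.astype(int)),75,255,-1); a=cv2.morphologyEx(a&k,cv2.MORPH_OPEN,np.ones((3,3)))
q=max(cv2.findContours(a,0,1)[0],key=cv2.contourArea)[:,0]; P=((plane(c,q,z,c)-E)@T)[:,:2]; r=np.hypot(*P.T); s=(r>.025)&(r<.035)
print("lid",circ(P[s]),circ(P[s],.031),s.sum(),P[s].min(0),P[s].max(0))
p=c["pixels"][:,100:420,::-1]; cv2.imwrite("pics/l3c.png",cv2.convertScaleAbs(cv2.resize(p,(0,0),fx=1.5,fy=1.5),alpha=1.5))
E
```

```text
32.3 [ 0.3729 -0.0103  0.2132] yaw 0.2782 zax [-2.e-04  0.e+00 -1.e+00] F [-0.  -0.1 -0.8] w 0.014472291489764323 34.23115789890289
0.11 (array([ 0.07921989, -0.00010169]), np.float64(0.02905659441411595), np.float64(0.0017040555927217767), np.int64(1546)) [0.449  0.0116]
0.12 (array([ 7.91165005e-02, -7.30344461e-05]), np.float64(0.028365702231661006), np.float64(0.0013914140838442166), np.int64(1283)) [0.4489 0.0115]
0.13 (array([ 7.88960245e-02, -8.13405437e-05]), np.float64(0.02767855952166796), np.float64(0.0010497862224393146), np.int64(979)) [0.4487 0.0115]
[258.09794534 244.81099057]
lid (np.float64(0.0006085675099845418), np.float64(0.0006632067804024339), np.float64(0.029739130540456928), np.float64(0.0010219821207067823)) (np.float64(-0.0008275741695283928), np.float64(0.0005970217091148162), 0.031, np.float64(0.0016009355325147692)) 215 [-0.01142358 -0.02954971] [0.03030294 0.03081245]
```

View pics/l3c.png

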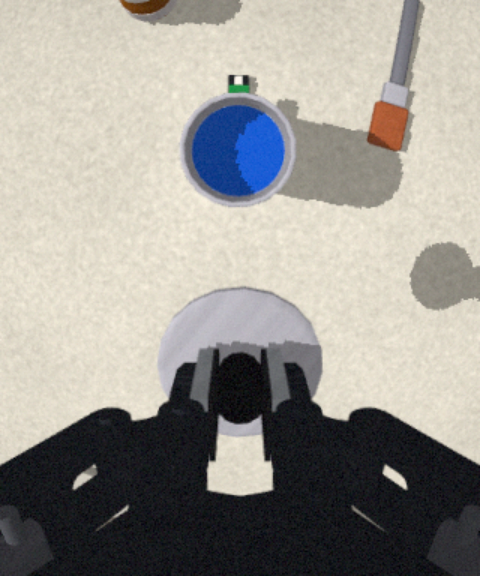

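The lid is held level at (240,360), and the blue mouth is at (238,150). I bring it over and lower.

>>> apply_moves(steps=[[-1,0.025,0,0,0],[-1,0.055,-0.0006,0.01,0],[-1,0.079,-0.0006,0.03,0],[-1,0.079,-0.0006,0.055,0],[-1,0.079,-0.0006,0.072,0]])

```text
clock: 32.98
ee_pos: [0.4485, 0.012, 0.1401]
ee_rot: [-0.0, 0.99, 0.139, -0.001]
contact_force: [0.3, -0.8, -0.9]
width: 0.0147
gripper_force: 34.2
```

>>> apply_moves(steps=[[-1,0,0,0,0],[-1,0,0,0,0],[-1,0,0,0,0],[-1,0,0,0,0],[-1,0,0,0,0]])

```text
clock: 33.6
ee_pos: [0.4489, 0.0118, 0.1417]
ee_rot: [0.0, 0.99, 0.138, 0.0]
contact_force: [1.0, 0.3, -0.7]
width: 0.0145
gripper_force: 34.2
```

```bash
python3 -c "
from mv import *
plan((.449+.0001,.0116+.0006),.128)"
```

```text
MOVE [ 0.0003 -0.0003  0.0137] turn 0
```

>>> apply_moves(steps=[[-1,0.0003,-0.0003,0.003,0],[-1,0.0003,-0.0003,0.006,0],[-1,0.0003,-0.0003,0.009,0],[-1,0.0003,-0.0003,0.012,0],[-1,0.0003,-0.0003,0.0135,0]])

```text
clock: 34.22
ee_pos: [0.4489, 0.0122, 0.1279]
ee_rot: [-0.0, 0.99, 0.138, -0.0]
contact_force: [-3.8, -0.1, 16.8]
width: 0.0147
gripper_force: 35.8
```

>>> apply_moves(steps=[[-1,0,0,0,0],[-1,0,0,0,0],[-1,0,0,0,0],[-1,0,0,0,0],[-1,0,0,0,0]])

```text
clock: 34.85
ee_pos: [0.4489, 0.0122, 0.128]
ee_rot: [-0.0, 0.99, 0.138, 0.0]
contact_force: [-1.9, -0.2, 5.8]
width: 0.0145
gripper_force: 34.7
```

>>> apply_moves(steps=[[-0.7,0,0,-0.0005,0],[-0.2,0,0,-0.0005,0],[0.3,0,0,-0.0005,0],[0.5,0,0,-0.0005,0],[0.5,0,0,-0.0005,0]])

```text
clock: 35.48
ee_pos: [0.4489, 0.0122, 0.1283]
ee_rot: [-0.0, 0.99, 0.138, -0.0]
contact_force: [0.2, 0.1, 0.1]
width: 0.0642
gripper_force: 0.0
```

>>> apply_moves(steps=[[0.5,0,0,-0.01,0],[0.5,0,0,-0.04,0],[0.5,-0.01,0,-0.08,0],[0.5,-0.04,0,-0.11,0],[0.5,-0.06,0,-0.12,0]])

```text
clock: 36.1
ee_pos: [0.3911, -0.0045, 0.2506]
ee_rot: [0.0, 0.99, 0.138, 0.002]
contact_force: [0.2, -0.8, 0.2]
width: 0.0641
gripper_force: 0.0
```

```bash
python3 snap.py f1
python3 - <<'E'
from h import *
from rig import ctrl
c=load("f1.npz"); s=ctrl.capture("scene"); a=c["pixels"][30:320,100:420,::-1]; q=s["pixels"][90:210,210:350,::-1]
t=ctrl.capture("top")["pixels"][120:280,100:420,::-1]
a=cv2.resize(a,(400,362)); b=cv2.resize(q,(400,343),interpolation=2); b=np.vstack([b,np.zeros((19,400,3),np.uint8)])
t=cv2.resize(t,(440,220),interpolation=2); t=np.hstack([t,np.zeros((220,360,3),np.uint8)])
cv2.imwrite("pics/f1c.png",cv2.convertScaleAbs(np.vstack([np.hstack([a,b]),t]),alpha=1.5))
uv=proj(c,[.449,.0117,.1245],c)[0]
for z in (.1145,.1245,.1345): print(z,*tier(c,uv,z,c,None,rad=60)[:3])
E
```

```text
36.1 [ 0.3911 -0.0045  0.2506] yaw 0.2779 zax [ 3.5e-03 -2.0e-04 -1.0e+00] F [ 0.2 -0.8  0.2] w 0.06410061597457824 0.0
0.1145 [0.44756828 0.01067444] 0.03126195578591399 0.00033451254579962443
0.1245 [0.44940323 0.01126002] 0.03012874260104276 0.0005665738651940339
0.1345 [0.45119925 0.011897  ] 0.029019991555098646 0.0011386928463432543
```

View pics/f1c.png

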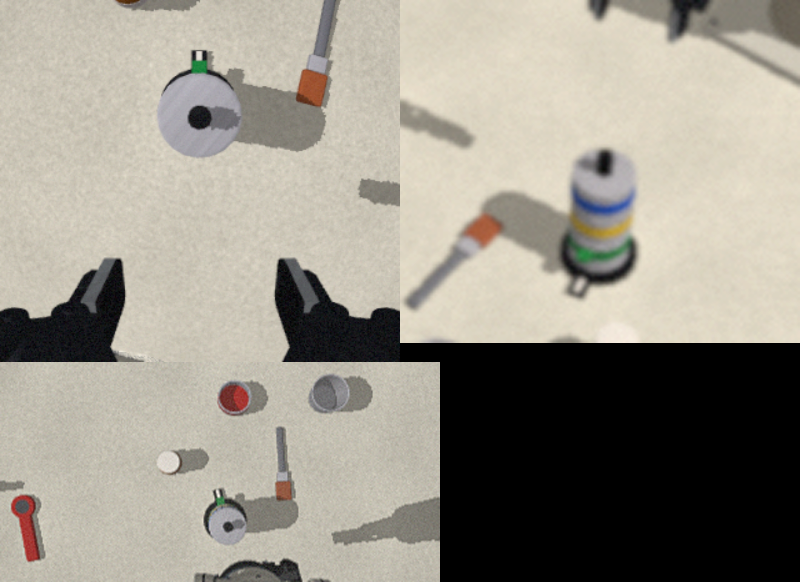

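The final view shows the complete stack: lid at (200,117) in the wrist crop, and straight green, yellow and blue bands under the lid at (603,210) in the side view. The other items are undisturbed and the gripper is clear.

```bash
python3 -c "
from rig import ctrl; print(ctrl.close_job())"
```

```text
the job is handed in; nothing more can be done
None
```

The spice carrier is assembled on its stand in the order asked (green, yellow, blue, lid). Each piece read fully home by height and camera, the other things stayed where they were, and the job was handed in at about 36 s; the hand-in gave no verdict.

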